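Fit the missing return spring on the gluing press

TASK

The small spring press on the bench has two upright guide rods, and only one of them carries its coil spring. Pick out the loose coil spring that is as long as the fitted one, slip it over the bare rod and lower it until it stands on the washer at the rod's foot, turning it a little if a coil catches; then let go. Leave the short spring and the plain sleeve standing where they are.

Things in the scene. Friction and masses are not known exactly. Their poses are not given: they have to be found in the camera images.
- spring_mid (a point): the loose long coil spring to fit: bare steel wire 4 mm thick, open coils, 44 mm outside and 36 mm inside diameter, 70 mm long, 40 to 85 g, standing upright on the bench; practically rigid in handling; grasp it across its diameter. Point at its centre, on its axis half-way up (35 mm above its lower end); z along its axis
- rod_foot (a point): the foot of the bare guide rod: point on the rod's axis, on top of the steel washer (60 mm across) that the spring must stand on, 25 mm above the bench; z up along the rod. The rod is steel, 14 mm thick, stands 76 mm above this point and narrows to a blunt end over its last 12 mm. The press is a fixed wooden board 100 x 230 x 22 mm; y of this frame runs along the board towards the other rod, 130 mm away, which already carries a like spring
- short_spring: a loose short coil spring, 44 mm across but only 36 mm long, standing upright; not to be used or moved. Origin at the centre of its underside
- sleeve: a loose smooth steel sleeve (plain tube) 44 mm across and 70 mm tall, without coils, standing upright; not to be used or moved. Origin at the centre of its underside

How it is judged (in metres and radians):
At the end, for the whole second after the job is handed in: The long coil spring is round the bare rod (its centre within 14 mm of the rod's axis), stands on the washer (its centre 28 to 43 mm above the washer; 35 mm when fully down) and is upright within 10 degrees (horizontal distance between spring_mid and rod_foot below 0.014 m and z of spring_mid in the frame of rod_foot between 0.028 and 0.043 m and angle between the z axis of spring_mid and the z axis of rod_foot, either way round below 0.175 rad); the robot touches nothing.
It fails at once if the short spring is moved by more than 30 mm (distance of short_spring from where it was at the start of the episode above 0.03 m).
It fails at once if the sleeve is moved by more than 30 mm (distance of sleeve from where it was at the start of the episode above 0.03 m).
It also fails if it takes over 32 s, if anything falls off the work surface, if the arm or the gripper's body presses on something with over 40 N, if the wrist force passes 120 N, or if a joint passes its speed limit or range.

ROBOT

A 6-joint arm with a two-finger parallel gripper is mounted at the origin on a cart in front of the work surface, level with it; the furniture and walls round the work are solid. World frame = base frame: x ahead of the robot, y to its left, z up, the work surface at z = 0. Lengths are in m, angles in degrees, forces in N, time in s.
With the tool pointing down it reaches from about 0.25 to 0.725 m from the base axis. Payload 9.7 kg.
Tool frame: the origin (TCP) lies midway between the tips of the shut fingers; the grasp point (between the pads) lies 19 mm behind it; x points along the fingers, y is the direction in which the jaws open and shut, and the axes are right-handed (so a half turn about x gives the same grasp; the last joint's range is limited). The gripper opens to 85 mm and grips with 20 to 120 N. Pads are 22 mm wide; open, the fingers measure 114 mm over their backs; the gripper's body (76 mm by 85 mm) begins 54 mm behind the grasp point. The pads swing forward as they close: fully open they stand 13 mm farther back than shut.
Start: joints at [65.317, 4.979, 10.078, 95.1, 0, 90], TCP at [0.23, 0.5, 0.231] pointing down, gripper open.
Joint ranges: [-179.16, 179.16], [-48.56, 103.87], [-65.8, 70.77], [-126.05, 130.52], [-82.76, 87.17], [-180, 180]. Speed limits (degrees/s): [127.2, 127.2, 147.25, 180, 180, 180].

INTERFACE

Orientations are given as [roll, pitch, yaw] about the fixed x, y, z axes, in that order (R = Rz(yaw) Ry(pitch) Rx(roll)).
In Python, from workcell import bot, cams gives the robot as it stands.
- The arm moves only by the tool apply_moves, never from a script. Its argument "commands" is a list of rows, each a list of 5 numbers: the shift along the tool's x, y, z in m, then the turn about the tool's x in rad, then the opening, from -1 (shut) to 1 (fully open). In form: [[tx, ty, tz, roll, hand], ...]. A call has 1 to 12 rows; each row is the pose to reach, as a shift and turn from the pose measured when the call began, along the tool's axes at that moment; what a row does not reach only later rows make up. A row lasts 1/10 s, in which the tool goes at most 50 mm and 8.59 degrees, less where a joint would pass 70% of its speed; a pose out of reach is approached as far as the arm can. A call with a gripper value outside its range is refused whole. The fingers move at their own pace and stop on an object; "newtons" is the grip in N (left out, the last holds). Time passes only in rows, so rows that repeat a pose let the fingers close. It gives the time, the measured TCP pose, the force and the opening at its end, in the units of the state.
- bot.get_obs(): the state, without advancing time (a new reading comes with each control period).
- cams.camera(name): name is "scene" or "top" or "wrist"; returns a dict with "frame" (400x640x3 uint8, blue, green, red), "depth" (400x640 float32, m along the optical axis (not along the pixel's ray), 0 where there is no reading), "camera_matrix" (3x3 intrinsics, pixels), "D" ([k1, k2, p1, p2, k3] as OpenCV has them; the pictures are not rectified), "R" (3x3) and "t" (3): a world point X has camera coordinates R X + t; the wrist camera has in their place "mount" (4x4, takes a point from camera to tool coordinates, whose origin is the TCP and whose axes are the tool frame's). Camera axes: x right, y down, z forward; pixel columns grow to the right and rows downward; lengths in m; the calibration is good to about 2 mm. A picture is of the moment at which its call begins: read the wrist's pose just before it.
- bot.job_done(): hands the job in, once; it reports no verdict.
Trained networks look in the newest picture that a camera, given by its name, has taken for a name from the list of things; names that differ only in an ending like _2 or _b are one class to them, and where a whole thing is asked for, a point or a joint stands for the part that bears it (a point fixed in the world has none). Each returns a list of dicts, best first, with "confidence" (0 to 1); they miss things now and then, are a little off and sometimes report something else, mostly with a low value. They report only what shows in the picture. A call takes as long as a camera call.
- cams.spot_in(name, camera): "rect" ([left, top, right, bottom] in pixels, round what is visible of it).
The state is a dict: "time": time; "q": joint angles; "qd": joint speeds; "joint_efforts": joint torques, N m; "ee_pos": TCP position; "tcp_rot": TCP orientation; "wrist_force": force on the tool from outside, world axes, zero at the start; "torque": the same for the moment, N m; "opening": finger opening in m.
Only numpy, scipy, OpenCV 4.12 (cv2) and the standard library are available. Lean on these libraries where they do the work, as an engineer would, in place of code of your own. Each camera call takes 0.05 s, during which the arm holds its last target. There are 200 camera calls.

## Working session

There is one attempt and no reset: what is moved stays moved. The work goes in short steps, Python scripts to look and compute and a tool call to move; the robot and the scene stay as the last step left them, time stands still between calls to the robot, and variables do not carry over. Pictures are saved under pics/ and viewed, about 8 in all and at most 12, crops included, and the job is handed in when it is done.

Besides the shell and the picture viewer there is one more tool, called after ">>>" in YAML: its name, and indented under it one key for each argument. apply_moves: Moves the arm, as the interface text tells. Its arguments: {"type":"object","properties":{"commands":{"type":"array"},"newtons":{"type":"number"}},"required":["commands"]}

```bash
mkdir -p pics; ls; cat > h.py <<'E'
import numpy as np, cv2
from workcell import bot, cams
from scipy.spatial.transform import Rotation as Ro
def pts(c, T=None):
    """world points HxWx3 from depth"""
    d=c["depth"]; h,w=d.shape
    u,v=np.meshgrid(np.arange(w),np.arange(h))
    n=cv2.undistortPoints(np.stack([u,v],-1).reshape(-1,1,2).astype(float),np.array(c["camera_matrix"]),np.array(c["D"])).reshape(h,w,2)
    p=np.dstack([n*d[...,None],d])
    if T is None: return (p-np.array(c["t"]))@np.array(c["R"])
    return p@T[:3,:3].T+T[:3,3]
def tcpT(o):
    T=np.eye(4);T[:3,:3]=Ro.from_euler('xyz',o["tcp_rot"],degrees=True).as_matrix();T[:3,3]=o["ee_pos"];return T
E
python3 - <<'E'
from h import *
o=bot.get_obs();print({k:np.round(v,3) for k,v in o.items()})
for n in ["scene","top"]:
    c=cams.camera(n);f=c["frame"].copy();P=pts(c);np.savez(f"pics/{n}.npz",P=P,d=c["depth"],f=f)
    print(n,"campos",-np.array(c["R"]).T@c["t"])
    for k in ["spring_mid","rod_foot","short_spring","sleeve"]:
        for s in cams.spot_in(k,n)[:3]:
            r=np.array(s["rect"]).astype(int);q=P[r[1]:r[3],r[0]:r[2]][c["depth"][r[1]:r[3],r[0]:r[2]]>0]
            q=q[q[:,2]>.012]
            print(k,round(s["confidence"],2),r,np.round(np.median(q,0),3),np.round(q.min(0),3),np.round(q.max(0),3)) if len(q) else print(k,r)
            cv2.rectangle(f,r[:2].tolist(),r[2:].tolist(),(0,0,255),1);cv2.putText(f,k,(int(r[0]),int(r[1])-3),0,.4,(0,0,255),1)
    cv2.imwrite(f"pics/{n}.png",f)
E
```

```text
pics
{'time': np.float64(0.0), 'q': array([65.316,  5.01 , 10.034, 95.099,  0.   , 90.003]), 'qd': array([ 0.033, -0.003,  0.051, -0.067,  0.074,  0.117]), 'joint_efforts': array([-2.0000e-03, -5.2039e+01,  4.6481e+01,  1.6000e-02, -0.0000e+00,
       -0.0000e+00]), 'ee_pos': array([0.23 , 0.5  , 0.231]), 'tcp_rot': array([ -90.232,   89.925, -114.919]), 'wrist_force': array([0.08 , 0.51 , 0.327]), 'torque': array([-0.007,  0.014,  0.006]), 'opening': np.float64(0.086)}
scene campos [-0.18969683 -0.47801912  0.59364768]
spring_mid 0.55 [360 198 387 243] [ 0.511 -0.234  0.049] [ 0.494 -0.253  0.012] [ 0.541 -0.21   0.072]
rod_foot 0.96 [154 156 260 217] [0.48  0.161 0.023] [0.424 0.04  0.012] [0.564 0.279 0.101]
short_spring 0.63 [422 225 448 250] [ 0.536 -0.349  0.029] [ 0.518 -0.37   0.012] [ 0.566 -0.327  0.038]
top campos [ 0.36144814 -0.10394309  0.88155049]
spring_mid 0.57 [366 174 386 199] [ 0.522 -0.231  0.055] [ 0.498 -0.249  0.013] [ 0.542 -0.208  0.073]
rod_foot 0.71 [153 176 256 236] [0.49  0.164 0.023] [0.425 0.045 0.012] [0.559 0.282 0.103]
short_spring 0.64 [412 168 435 189] [ 0.544 -0.346  0.033] [ 0.521 -0.367  0.013] [ 0.563 -0.324  0.039]
sleeve 0.7 [307 187 328 209] [ 0.5   -0.101  0.057] [ 0.482 -0.121  0.012] [ 0.522 -0.081  0.073]
```

```bash
python3 - <<'E'
from h import *
a=cv2.imread("pics/scene.png")[120:300,120:480];b=cv2.imread("pics/top.png")[130:290,120:480]
cv2.imwrite("pics/c1.png",cv2.resize(np.vstack([a,b]),None,fx=1.7,fy=1.7,interpolation=cv2.INTER_CUBIC))
# heights on press
for n in ["scene","top"]:
    P=np.load(f"pics/{n}.npz")["P"].reshape(-1,3)
    for z0,z1 in [(.015,.024),(.0235,.03),(.04,.15),(.085,.15)]:
        q=P[(P[:,2]>z0)&(P[:,2]<z1)&(abs(P[:,0]-.49)<.12)&(P[:,1]>.02)&(P[:,1]<.3)]
        if len(q)==0: continue
        print(n,z0,len(q),end=' ')
        for l in (q[q[:,1]<.16],q[q[:,1]>.16]):
            if len(l): print(len(l),np.round(l.mean(0),3),np.round(l.min(0),3),np.round(l.max(0),3),end=' | ')
        print()
        if z0==.015: print(cv2.minAreaRect(q[:,:2].astype(np.float32)*1000))
E
```

```text
scene 0.015 1809 997 [0.492 0.1   0.022] [0.442 0.04  0.015] [0.564 0.16  0.024] | 812 [0.473 0.207 0.022] [0.424 0.16  0.015] [0.542 0.279 0.024] | 
((492.583740234375, 161.5641326904297), (104.79436492919922, 231.89796447753906), 10.643633842468262)
scene 0.0235 715 407 [0.502 0.1   0.025] [0.447 0.046 0.024] [0.557 0.159 0.03 ] | 308 [0.478 0.216 0.025] [0.425 0.16  0.024] [0.535 0.278 0.03 ] | 
scene 0.04 603 157 [0.502 0.096 0.071] [0.498 0.09  0.041] [0.51  0.104 0.101] | 446 [0.478 0.221 0.074] [0.458 0.202 0.04 ] [0.504 0.249 0.102] | 
scene 0.085 202 43 [0.503 0.096 0.093] [0.499 0.09  0.085] [0.51  0.103 0.101] | 159 [0.479 0.224 0.093] [0.46  0.204 0.085] [0.504 0.249 0.102] | 
top 0.015 2827 1470 [0.502 0.106 0.022] [0.445 0.043 0.015] [0.563 0.16  0.024] | 1357 [0.483 0.208 0.022] [0.425 0.16  0.015] [0.544 0.285 0.024] | 
((494.7331237792969, 163.56515502929688), (101.10375213623047, 230.2787628173828), 10.516555786132812)
top 0.0235 1120 673 [0.503 0.101 0.025] [0.449 0.047 0.024] [0.562 0.16  0.03 ] | 447 [0.483 0.212 0.025] [0.429 0.16  0.024] [0.541 0.28  0.03 ] | 
top 0.04 563 73 [0.504 0.096 0.08 ] [0.499 0.092 0.041] [0.513 0.105 0.103] | 490 [0.482 0.225 0.077] [0.46  0.205 0.041] [0.504 0.248 0.103] | 
top 0.085 231 38 [0.505 0.098 0.096] [0.5   0.093 0.086] [0.513 0.105 0.103] | 193 [0.482 0.228 0.094] [0.461 0.205 0.085] [0.504 0.248 0.103] |
```

View pics/c1.png

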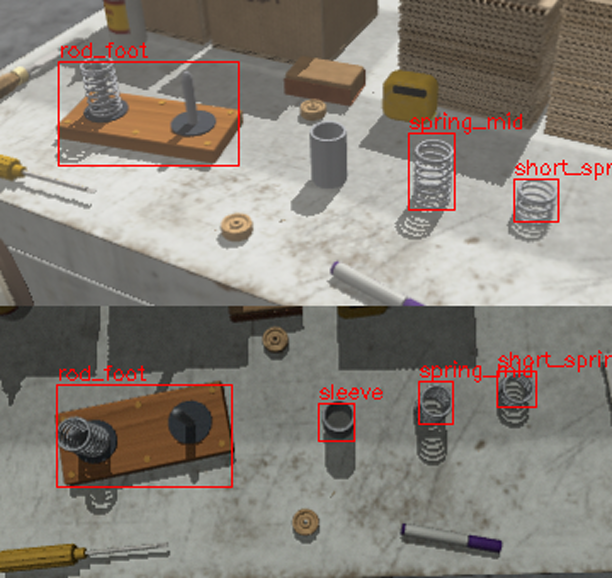

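The crops show the press with its bare rod at about (188,100), the long open spring at (432,172), the smooth sleeve at (328,155) and the short spring at (536,202). The network labels agree. Next I'll work out the shift to a point above the spring.

```bash
python3 - <<'E'
from h import *
T=tcpT(bot.get_obs());print(np.round(T,3))
for g in ([.519,-.231,.20],[.507,.099,.2]): print(np.round(T[:3,:3].T@(np.array(g)-T[:3,3]),3))
print(np.round(cams.camera("wrist")["mount"],3))
E
```

```text
[[ 0.     0.418  0.909  0.23 ]
 [-0.     0.909 -0.418  0.5  ]
 [-1.    -0.     0.     0.231]
 [ 0.     0.     0.     1.   ]]
[ 0.031 -0.543  0.568]
[ 0.031 -0.248  0.419]
[[-0.    -0.282  0.959 -0.142]
 [ 1.    -0.    -0.    -0.   ]
 [ 0.     0.959  0.282 -0.071]
 [ 0.     0.     0.     1.   ]]
```

>>> apply_moves:
  commands:
    - [0.03,-0.543,0.568,0,1]
    - [0.03,-0.543,0.568,0,1]
    - [0.03,-0.543,0.568,0,1]
    - [0.03,-0.543,0.568,0,1]
    - [0.03,-0.543,0.568,0,1]
    - [0.03,-0.543,0.568,0,1]
    - [0.03,-0.543,0.568,0,1]
    - [0.03,-0.543,0.568,0,1]
    - [0.03,-0.543,0.568,0,1]
    - [0.03,-0.543,0.568,0,1]
  newtons: 30

```text
time: 1.55
ee_pos: [0.4139, 0.0331, 0.2125]
tcp_rot: [33.8, 89.9, 9.1]
wrist_force: [0.3, 1.0, 0.3]
opening: 0.0856
```

```bash
python3 - <<'E'
from h import *
o=bot.get_obs();T=tcpT(o);print(np.round(o["q"],1),o["time"],np.round(T,3))
print(np.round(T[:3,:3].T@(np.array([.519,-.231,.16])-T[:3,3]),3))
E
```

```text
[  4.6 -13.8  -9.6  94.1   0.   29.3] 1.55 [[ 0.001  0.418  0.909  0.414]
 [ 0.     0.909 -0.418  0.033]
 [-1.     0.001  0.001  0.213]
 [ 0.     0.     0.     1.   ]]
[ 0.053 -0.196  0.206]
```

>>> apply_moves:
  commands:
    - [0.05,-0.196,0.206,0,1]
    - [0.05,-0.196,0.206,0,1]
    - [0.05,-0.196,0.206,0,1]
    - [0.05,-0.196,0.206,0,1]
    - [0.05,-0.196,0.206,0,1]
    - [0.05,-0.196,0.206,0,1]
    - [0.05,-0.196,0.206,0,1]
    - [0.05,-0.196,0.206,0,1]

```text
time: 2.35
ee_pos: [0.5191, -0.2316, 0.1619]
tcp_rot: [126.4, 89.9, 101.6]
wrist_force: [-0.5, 1.1, 0.1]
opening: 0.0855
```

```bash
cat > look.py <<'E'
from h import *
import sys
o=bot.get_obs();T=tcpT(o);c=cams.camera("wrist");M=T@np.array(c["mount"])
P=pts(c,M);f=c["frame"].copy();d=c["depth"]
print(o["time"],"q",np.round(o["q"],1),"tcp",np.round(o["ee_pos"],4),"vel",np.abs(o["qd"]).max().round(2),"open",o["opening"])
for s in cams.spot_in(sys.argv[1],"wrist")[:2]:
    r=np.array(s["rect"]).astype(int);print(round(s["confidence"],2),r);cv2.rectangle(f,r[:2].tolist(),r[2:].tolist(),(0,0,255),1)
g=np.array([float(a) for a in sys.argv[2:4]])
near=(np.hypot(P[...,0]-g[0],P[...,1]-g[1])<.04)&(d>0)
for a,b in [(.06,.066),(.066,.08),(.085,.098),(.098,.11)]:
    q=P[near&(P[...,2]>a)&(P[...,2]<b)]
    if len(q)>10:
        (cx,cy),rad=cv2.minEnclosingCircle(q[:,:2].astype(np.float32)*1000)
        print((a,b),len(q),"circle mm",round(cx,1),round(cy,1),round(rad,1),"mid",np.round((np.percentile(q,1,0)+np.percentile(q,99,0))/2,4),"tool shift",np.round(T[:3,:3].T@(np.array([cx/1e3,cy/1e3,0])-T[:3,3]),4))
cv2.imwrite(f"pics/{sys.argv[4]}.png",f)
E
python3 look.py spring_mid .519 -.231 w1
```

```text
2.35 q [-24.1   6.7   4.2  87.6   0.    0.7] tcp [ 0.5191 -0.2316  0.1619] vel 2.12 open 0.08545570291605788
0.57 [296 159 352 231]
(0.06, 0.066) 152 circle mm 520.2 -229.4 21.3 mid [ 0.5201 -0.2283  0.0629] tool shift [0.1619 0.0023 0.0002]
(0.066, 0.08) 896 circle mm 521.1 -230.0 22.1 mid [ 0.5209 -0.2299  0.0686] tool shift [0.1619 0.0022 0.0013]
```

View pics/w1.png

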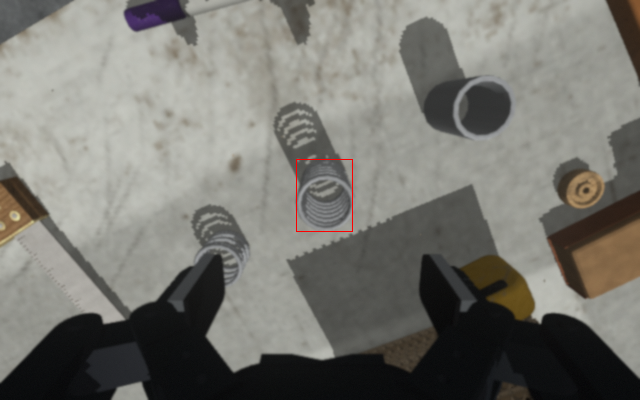

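The picture shows the long spring at (325,202), centred between the open fingers. The short spring at (218,258) and the sleeve at (482,107) stay clear of the jaws.

>>> apply_moves:
  commands:
    - [0.045,0.002,0.001,0,1]
    - [0.09,0.002,0.001,0,1]
    - [0.12,0.002,0.001,0,1]
    - [0.135,0.002,0.001,0,1]
    - [0.135,0.002,0.001,0,1]
    - [0.135,0.002,0.001,0,1]
    - [0.135,0.002,0.001,0,-1]
    - [0.135,0.002,0.001,0,-1]
    - [0.135,0.002,0.001,0,-1]
    - [0.135,0.002,0.001,0,-1]
    - [0.135,0.002,0.001,0,-1]
    - [0.135,0.002,0.001,0,-1]
  newtons: 30

```text
time: 3.65
ee_pos: [0.5217, -0.2292, 0.0291]
tcp_rot: [18.7, 89.8, -6.0]
wrist_force: [-0.6, 0.2, 6.0]
opening: 0.0432
```

>>> apply_moves:
  commands:
    - [0,0,0,0,-1]
    - [-0.01,0,0,0,-1]
    - [-0.03,0,0,0,-1]
    - [-0.06,0,0,0,-1]
    - [-0.09,0,0,0,-1]
    - [-0.12,0,0,0,-1]
    - [-0.135,0,0,0,-1]
    - [-0.135,0,0,0,-1]

```text
time: 4.45
ee_pos: [0.5222, -0.2295, 0.1664]
tcp_rot: [9.0, 89.6, -15.7]
wrist_force: [-0.0, 0.7, -1.0]
opening: 0.0431
```

```bash
python3 - <<'E'
from h import *
o=bot.get_obs();T=tcpT(o);print(np.round(o["q"],1),o["time"],np.round(T,3),o["opening"],o["wrist_force"])
print(np.round(T[:3,:3].T@(np.array([.507,.099,T[2,3]])-T[:3,3]),3))
E
```

```text
[-23.8   6.5   4.6  87.7   0.1   0.9] 4.45 [[ 0.006  0.417  0.909  0.522]
 [-0.002  0.909 -0.417 -0.23 ]
 [-1.     0.001  0.007  0.166]
 [ 0.     0.     0.     1.   ]] 0.043130747434817776 [-0.0452857   0.67074177 -0.95346433]
[-0.001  0.292 -0.151]
```

>>> apply_moves:
  commands:
    - [0,0.04,-0.02,0,-1]
    - [0,0.08,-0.04,0,-1]
    - [0,0.12,-0.06,0,-1]
    - [0,0.16,-0.08,0,-1]
    - [0,0.2,-0.1,0,-1]
    - [0,0.24,-0.122,0,-1]
    - [0,0.27,-0.14,0,-1]
    - [0,0.285,-0.147,0,-1]
    - [0,0.292,-0.151,0,-1]
    - [0,0.292,-0.151,0,-1]
    - [0,0.292,-0.151,0,-1]

```text
time: 5.55
ee_pos: [0.5067, 0.0981, 0.165]
tcp_rot: [1.6, 89.7, -23.1]
wrist_force: [0.2, -0.6, -1.1]
opening: 0.0431
```

```bash
python3 - <<'E'
from h import *
o=bot.get_obs();T=tcpT(o);print(np.round(o["q"],1),o["time"],np.round(T,4),o["opening"],np.round(o["wrist_force"],1))
f=[]
for n in ["scene","top","wrist"]:
    c=cams.camera(n);P=pts(c,T@np.array(c["mount"]) if n=="wrist" else None);d=c["depth"]
    np.savez(f"pics/b_{n}.npz",P=P,f=c["frame"])
    m=(d>0)&(np.hypot(P[...,0]-.507,P[...,1]-.099)<.035)
    for a,b in [(.035,.075),(.075,.09),(.09,.105),(.12,.15),(.15,.17),(.17,.19),(.19,.215)]:
        q=P[m&(P[...,2]>a)&(P[...,2]<b)]
        if len(q)>10:
            (cx,cy),r=cv2.minEnclosingCircle(q[:,:2].astype(np.float32)*1000)
            print(n,(a,b),len(q),"circ",np.round([cx,cy,r],1),np.round(np.percentile(q,1,0),3),np.round(np.percentile(q,99,0),3))
    if n=="scene": g=c["frame"][90:250,130:330]
    elif n=="top": g=c["frame"][120:280,110:310]
    else: g=cv2.resize(c["frame"],(256,160))
    f.append(cv2.resize(g,None,fx=1.75,fy=1.75,interpolation=cv2.INTER_CUBIC))
top=np.hstack(f[:2]);w=np.zeros((280,700,3),np.uint8);w[:,:448]=f[2][:280]
cv2.imwrite("pics/b.png",np.vstack([top,w]))
E
```

```text
[11.1 -0.8 -3.2 87.3 -0.2 35.7] 5.55 [[ 5.300e-03  4.177e-01  9.086e-01  5.067e-01]
 [-2.300e-03  9.086e-01 -4.177e-01  9.810e-02]
 [-1.000e+00  2.000e-04  5.800e-03  1.650e-01]
 [ 0.000e+00  0.000e+00  0.000e+00  1.000e+00]] 0.043060894971733404 [ 0.2 -0.6 -1.1]
scene (0.035, 0.075) 99 circ [503.5  96.6   7.9] [0.498 0.091 0.036] [0.51  0.103 0.074]
scene (0.075, 0.09) 40 circ [504.9  97.1   7.8] [0.498 0.091 0.075] [0.512 0.104 0.09 ]
scene (0.09, 0.105) 33 circ [503.9  96.9   6.2] [0.498 0.091 0.09 ] [0.509 0.103 0.101]
scene (0.12, 0.15) 105 circ [504.1  97.7  23.4] [0.483 0.075 0.136] [0.524 0.118 0.15 ]
scene (0.15, 0.17) 107 circ [503.6  94.3  27.4] [0.482 0.071 0.15 ] [0.519 0.117 0.17 ]
scene (0.17, 0.19) 137 circ [502.4  94.8  29.9] [0.482 0.067 0.17 ] [0.523 0.122 0.189]
scene (0.19, 0.215) 196 circ [502.5  98.5  31.2] [0.483 0.072 0.19 ] [0.524 0.128 0.214]
top (0.035, 0.075) 12 circ [503.6  97.4   5.7] [0.499 0.093 0.035] [0.506 0.102 0.064]
top (0.12, 0.15) 21 circ [504.1  94.6  21.1] [0.484 0.081 0.137] [0.521 0.106 0.149]
top (0.15, 0.17) 21 circ [503.9  94.9  21.5] [0.484 0.082 0.15 ] [0.516 0.115 0.169]
top (0.17, 0.19) 31 circ [499.5  91.3  21.4] [0.484 0.076 0.17 ] [0.51  0.111 0.187]
top (0.19, 0.215) 37 circ [485.2  93.4  16.8] [0.483 0.08  0.191] [0.49  0.109 0.211]
wrist (0.035, 0.075) 214 circ [506.8  99.9   7. ] [0.5   0.095 0.036] [0.509 0.107 0.074]
wrist (0.075, 0.09) 64 circ [503.4 101.2   5.8] [0.5   0.096 0.075] [0.505 0.107 0.086]
wrist (0.12, 0.15) 1151 circ [506.2  97.9  22.1] [0.485 0.081 0.137] [0.527 0.119 0.149]
wrist (0.15, 0.17) 2341 circ [502.8  99.1  26.1] [0.485 0.078 0.151] [0.527 0.12  0.17 ]
wrist (0.17, 0.19) 4635 circ [501.2 101.6  34.3] [0.485 0.072 0.17 ] [0.527 0.132 0.19 ]
wrist (0.19, 0.215) 8899 circ [500.9 101.8  34.3] [0.483 0.074 0.19 ] [0.527 0.132 0.214]
```

View pics/b.png

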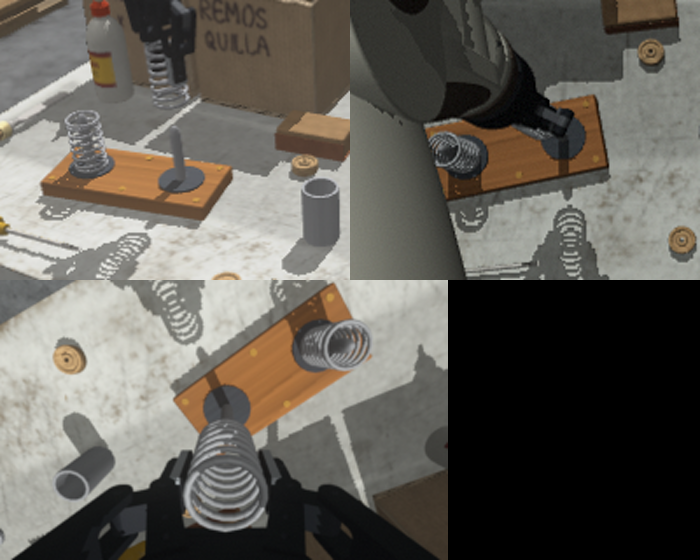

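The spring hangs upright at the fingers, with its lower end at about z 0.136. In the wrist view the rod axis is within 2 mm of the spring's, and the play is 11 mm all round. I'm lowering it now.

>>> apply_moves:
  commands:
    - [0.02,0.001,0,0,-1]
    - [0.035,0.001,0,0,-1]
    - [0.05,0.001,0,0,-1]
    - [0.065,0.001,0,0,-1]
    - [0.08,0.001,0,0,-1]
    - [0.09,0.001,0,0,-1]
    - [0.098,0.001,0,0,-1]
    - [0.103,0.001,0,0,-1]
    - [0.106,0.001,0,0,-1]
    - [0.106,0.001,0,0,-1]

```text
time: 6.7
ee_pos: [0.508, 0.0986, 0.0595]
tcp_rot: [7.2, 89.6, -17.5]
wrist_force: [1.4, 0.4, -0.7]
opening: 0.0428
```

>>> apply_moves:
  commands:
    - [0.001,0,0,0,-1]
    - [0.002,0,0,0,-1]
    - [0.003,0,0,0,-1]
    - [0.004,0,0,0,-1]
    - [0.0045,0,0,0,-1]
    - [0.0045,0,0,0,-1]

```text
time: 7.3
ee_pos: [0.508, 0.0986, 0.0549]
tcp_rot: [7.0, 89.6, -17.8]
wrist_force: [-0.1, 0.1, -0.1]
opening: 0.0428
```

```bash
cat > chk.py <<'E'
from h import *
import sys
o=bot.get_obs();T=tcpT(o);print(np.round(o["q"],1),o["time"],o["ee_pos"],o["opening"],np.round(o["wrist_force"],1))
f=[]
for n in ["scene","wrist"]:
    c=cams.camera(n);P=pts(c,T@np.array(c["mount"]) if n=="wrist" else None);d=c["depth"]
    m=(d>0)&(np.hypot(P[...,0]-.507,P[...,1]-.099)<.027)
    for a,b in [(.026,.034),(.034,.05),(.05,.07),(.07,.085),(.085,.094),(.094,.098),(.098,.11)]:
        q=P[m&(P[...,2]>a)&(P[...,2]<b)]
        if len(q)>10:
            (cx,cy),r=cv2.minEnclosingCircle(q[:,:2].astype(np.float32)*1000)
            print(n,(a,b),len(q),"circ",np.round([cx,cy,r],1),np.round(np.percentile(q,1,0),3),np.round(np.percentile(q,99,0),3))
    f.append(cv2.resize(c["frame"][110:240,140:300],(369,300),interpolation=cv2.INTER_CUBIC) if n=="scene" else cv2.resize(c["frame"],(425,300)))
cv2.imwrite(f"pics/{sys.argv[1]}.png",np.hstack(f))
E
python3 chk.py d1
```

```text
[ 11.1   0.5 -14.1  75.1  -0.2  35.8] 7.3 [0.50803468 0.09855349 0.05494682] 0.04284771003276543 [-0.1  0.1 -0.1]
scene (0.026, 0.034) 86 circ [506.3  98.9  26.7] [0.484 0.074 0.026] [0.525 0.122 0.034]
scene (0.034, 0.05) 92 circ [505.2  96.3  22.3] [0.484 0.075 0.036] [0.519 0.117 0.05 ]
scene (0.05, 0.07) 83 circ [502.5 100.6  24.9] [0.484 0.076 0.05 ] [0.515 0.124 0.07 ]
scene (0.07, 0.085) 74 circ [504.7  97.9  24.7] [0.484 0.08  0.07 ] [0.516 0.121 0.085]
scene (0.085, 0.094) 37 circ [503.5  99.7  24.1] [0.485 0.083 0.085] [0.526 0.123 0.094]
scene (0.094, 0.098) 47 circ [501.5 104.9  24. ] [0.483 0.086 0.094] [0.522 0.124 0.097]
scene (0.098, 0.11) 32 circ [509.6 109.9  15.8] [0.501 0.097 0.098] [0.519 0.125 0.109]
wrist (0.026, 0.034) 368 circ [505.7  96.   24.5] [0.486 0.081 0.026] [0.529 0.12  0.034]
wrist (0.034, 0.05) 1270 circ [507.6  98.2  22.2] [0.486 0.08  0.034] [0.528 0.12  0.05 ]
wrist (0.05, 0.07) 2536 circ [504.  100.4  25.9] [0.486 0.078 0.051] [0.528 0.125 0.07 ]
wrist (0.07, 0.085) 3858 circ [504.6 100.1  26.2] [0.486 0.078 0.07 ] [0.528 0.125 0.085]
wrist (0.085, 0.094) 3694 circ [505.9  99.5  26.5] [0.486 0.075 0.085] [0.528 0.125 0.094]
wrist (0.094, 0.098) 3499 circ [505.3  99.7  26.3] [0.486 0.077 0.094] [0.528 0.123 0.098]
wrist (0.098, 0.11) 666 circ [498.4 103.   24.9] [0.487 0.08  0.098] [0.512 0.126 0.11 ]
```

View pics/d1.png

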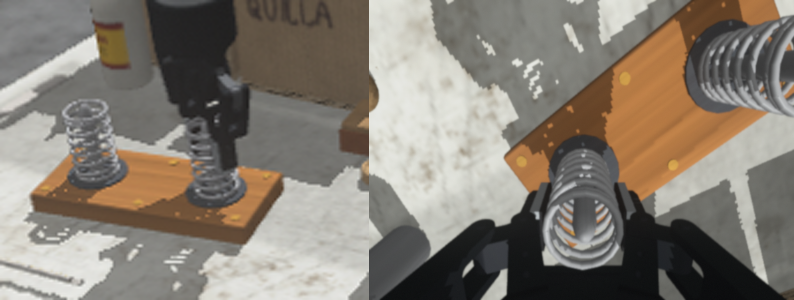

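The wrist view shows the rod inside the spring at (590,215), and the spring is nearly on the washer with no contact force yet. I'll creep down until it touches.

>>> apply_moves:
  commands:
    - [0.0005,0,0,0,-1]
    - [0.001,0,0,0,-1]
    - [0.0015,0,0,0,-1]
    - [0.0015,0,0,0,-1]

```text
time: 7.8
ee_pos: [0.5083, 0.0985, 0.0541]
tcp_rot: [9.0, 89.6, -15.7]
wrist_force: [-1.6, -1.5, 5.0]
opening: 0.043
```

>>> apply_moves:
  commands:
    - [0,0,0,0,0.2]
    - [0,0,0,0,0.4]
    - [0,0,0,0,0.7]
    - [0,0,0,0,1]
    - [0,0,0,0,1]
    - [0,0,0,0,1]
    - [0,0,0,0,1]

```text
time: 8.5
ee_pos: [0.5083, 0.0985, 0.0541]
tcp_rot: [8.8, 89.6, -15.9]
wrist_force: [0.5, -1.0, -0.7]
opening: 0.0853
```

>>> apply_moves:
  commands:
    - [-0.01,0,0,0,1]
    - [-0.03,0,0,0,1]
    - [-0.06,0,0,0,1]
    - [-0.09,0,0,0,1]
    - [-0.12,0,0,0,1]
    - [-0.13,0,0,0,1]
    - [-0.13,0,0,0,1]

```text
time: 9.2
ee_pos: [0.5081, 0.0989, 0.1859]
tcp_rot: [16.7, 89.4, -8.0]
wrist_force: [-0.1, -0.7, -0.4]
opening: 0.0853
```

```bash
python3 chk.py e1
```

```text
[11.1 -0.7 -0.8 89.4 -0.2 35.9] 9.2 [0.50810411 0.09893369 0.18593744] 0.08529176725354068 [-0.1 -0.7 -0.4]
scene (0.026, 0.034) 99 circ [504.   97.2  26.6] [0.483 0.074 0.026] [0.525 0.119 0.034]
scene (0.034, 0.05) 110 circ [505.4  96.1  22.1] [0.484 0.075 0.035] [0.526 0.117 0.05 ]
scene (0.05, 0.07) 125 circ [506.2  97.5  23.1] [0.484 0.076 0.051] [0.526 0.118 0.07 ]
scene (0.07, 0.085) 114 circ [505.1  96.1  22.6] [0.484 0.076 0.07 ] [0.526 0.115 0.085]
scene (0.085, 0.094) 88 circ [506.1  97.3  21.9] [0.485 0.076 0.085] [0.527 0.117 0.094]
scene (0.094, 0.098) 65 circ [506.2  97.   22.8] [0.484 0.075 0.094] [0.527 0.118 0.098]
wrist (0.026, 0.034) 567 circ [506.6  99.2  26.9] [0.481 0.075 0.026] [0.527 0.125 0.034]
wrist (0.034, 0.05) 316 circ [508.   98.6  21.6] [0.487 0.079 0.034] [0.529 0.12  0.05 ]
wrist (0.05, 0.07) 662 circ [508.3  98.5  21.9] [0.487 0.079 0.051] [0.529 0.12  0.07 ]
wrist (0.07, 0.085) 591 circ [508.4  98.5  21.9] [0.487 0.079 0.07 ] [0.529 0.12  0.085]
wrist (0.085, 0.094) 366 circ [508.9  98.3  22.2] [0.487 0.079 0.085] [0.528 0.12  0.094]
wrist (0.094, 0.098) 941 circ [508.7  98.3  22.1] [0.487 0.077 0.094] [0.529 0.119 0.098]
wrist (0.098, 0.11) 129 circ [508.   99.8   5. ] [0.503 0.095 0.098] [0.512 0.104 0.103]
```

View pics/e1.png

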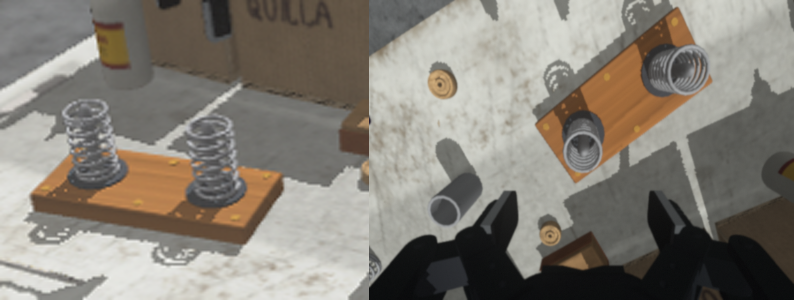

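The spring stands upright on the washer round the rod, at (213,160) in the scene view and (583,150) in the wrist view. Its top is at z 0.096, it is centred to about 1.5 mm, and the gripper is clear. I'm handing the job in.

```bash
python3 -c "
from workcell import bot
print(bot.job_done())"
```

```text
the job is handed in; nothing more can be done
None
```

The long coil spring is on the bare rod, standing on its washer, and I handed the job in at about 9.3 s. I gripped it at 30 N, lowered it until it touched the washer at about 5 N, then let go and backed the arm off. No coil caught, so it needed no turning.

- **Fit:** the last wrist depth check puts the spring's axis at about (0.508, 0.0985) and the rod tip at (0.508, 0.0998), an offset of about 1.5 mm against the 14 mm limit.
- **Height and tilt:** its top is at about z = 0.096, as expected for a spring fully down on the washer. Its axis shifts by less than 1 mm over its height, so it is upright.
- **Gripper:** it is open and well above the spring, with wrist force under 1 N.
- **Short spring and sleeve:** nothing in the pictures or forces suggests either was touched. I did not re-measure their positions at the end.
- **Disagreement:** the scene and wrist cameras differ by about 2 mm in absolute position, which is within the stated calibration.

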